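# Vent the glass vessel with the ratchet lid lift

## Task

Vent the vessel on the lift with the blue handle: pull its rail up by the blue handle until the lid stands at least 70 mm above the vessel, let go, and leave it hanging on the pawl alone, untouched, for two seconds. Then press the blue release tab down and keep it down until the lid has come all the way back onto the vessel, and let go. Keep the lid of the lift with the yellow handle shut.

Things in the scene. Friction and masses are not known exactly. Their poses are not given: they have to be found in the camera images.
- blue_grip (a point): Centre of the blue handle bar on top of the blue lift's steel rail: level, 64 mm long along this point's x, 14 wide in y, 16 high; z up. 215 mm above the table when shut, it rises with the rail. Below it the rail (12 mm wide in y) is bare for 36 mm; under that an arm runs to the lid, 85 mm to the +y side. It is the lift's highest part.
- blue_tab (a point): Centre of the top face of the blue release tab, a 36 x 36 mm plate 95 mm above the table, 102 mm to the -y side of the rail (axes as the handle's); it does not rise with the rail. Pressing it down tips the sprung pawl out of the teeth: 2 to 6 N; freed after about 10 mm (14 to 20 is sure), stop at 24 mm. Let go, it springs up and the pawl catches the next tooth.
- blue_rail (a joint): Height of the blue lift's rail and lid, m: 0 = lid on its vessel, stop at 0.104. The pawl clicks past a tooth every 12 mm as the rail is pulled straight up (10 to 25 N); let go, the rail sinks up to 12 mm onto the tooth below (rests at 0.011, 0.023 ... 0.071, 0.083, 0.095). With the pawl held out it sinks by its own weight, damped, at 0.05 to 0.12 m/s.
- yellow_rail (a joint): The same for the like-built lift with a yellow handle and yellow tab, which is not to be used; 0 = lid shut.

How it is judged:
On the way, in this order (a step that is already met when the one before it is completed fails the run):
1. the blue lift's lid hangs on the pawl at least 55 mm up, untouched by the fingers, for 1.5 s (value of joint blue_rail above 0.055 m and contact force between the fingers and anything else below 0.2 N), for 1.5 s.
2. the blue lift's lid is down on its vessel (value of joint blue_rail below 0.004 m), for 0.2 s.
At the end, for the whole second after the job is handed in: both lids are shut: the blue and the yellow rail within 4 mm of their lowest position, the robot touching nothing (value of joint each of blue_rail, yellow_rail below 0.004 m).
It fails at once if the yellow lift's lid is raised by more than 8 mm (value of joint yellow_rail above 0.008 m).
It also fails if it takes over 48 s, if anything falls off the work surface, if the arm or the gripper's body presses on something with over 40 N, if the wrist force passes 120 N, or if a joint passes its speed limit or range.

## Robot

A 6-joint arm with a two-finger parallel gripper is mounted at the origin on the work surface. World frame = base frame: x ahead of the robot, y to its left, z up, the work surface at z = 0. Lengths are in m, angles in rad, forces in N, time in s.
With the tool pointing down it reaches from about 0.35 to 0.725 m from the base axis. Payload 6 kg.
Tool frame: the origin (TCP) lies on the mounting face of the last link; the fingertips stand 173 mm ahead of it and the grasp point (between the pads) lies 155 mm ahead of it; z points along the fingers, y is the line along which they close (so a half turn about z gives the same grasp; the last joint's range is limited). The gripper opens to 85 mm and grips with 20 to 120 N. Pads are 22 mm wide; open, the fingers measure 114 mm over their backs; the gripper's body (76 mm by 85 mm) begins 54 mm behind the grasp point. The pads swing forward as they close: fully open they stand 13 mm farther back than shut.
Start: joints at [1.521, 0.04, 0.085, 0, -1.615, -0.334], TCP at [0.225, 0.556, 0.405] pointing down, gripper open.
Joint ranges: [-2.56, 2.56], [-1.29, 2.01], [-1.08, 1.49], [-3.29, 1.98], [-2.81, -0.18], [-2.99, 2.99]. Speed limits (rad/s): [2.57, 2.57, 3.01, 3.14, 3.14, 3.14].

## Interface

Orientations are given as [roll, pitch, yaw] about the fixed x, y, z axes, in that order (R = Rz(yaw) Ry(pitch) Rx(roll)).
In Python, from station import env, capture, get_calibration gives the robot as it stands.
- The arm moves only by the shell command python3 -m creep 'ROWS'. ROWS is JSON, a list of rows, each a list of 3 entries, a list of its own where there are three numbers: the shift along the world's x, y, z in m, then the turn, a rotation vector about the world's x, y, z in degrees, then the opening, from 0 (shut) to 1 (fully open). In form: [[[dx, dy, dz], [ax, ay, az], claw], ...]. A call has 1 to 8 rows; each row is the pose to reach, as a shift and turn from the pose commanded when the call began; what a row does not reach only later rows make up. A row lasts 1/10 s, in which the tool goes at most 50 mm and 8.59 degrees, less where a joint would pass 70% of its speed; a pose out of reach is approached as far as the arm can. A call with a gripper value outside its range is refused whole. The fingers move at their own pace and stop on an object; the grip force is fixed at half the most. Time passes only in rows, so rows that repeat a pose let the fingers close. It gives the time, the measured TCP pose, the force, the opening and the grip force at its end, in the units of the state.
- env.sense(): the state, without advancing time (a new reading comes with each control period).
- capture(name): name is "scene" or "top" or "wrist"; returns the picture (384x512x3 uint8, red, green, blue); there is no depth.
- get_calibration(name): a dict with "fx", "fy", "cx", "cy" (pixels), "extrinsics" (4x4, takes a point from camera to world coordinates). Camera axes: x right, y up, looking along -z (the intrinsics and any distortion apply to the point x, -y, -z); pixel columns grow to the right and rows downward; lengths in m; the calibration is good to about 2 mm. A picture is of the moment at which its call begins: read the wrist's pose just before it. get_calibration takes no time and is no camera call; for the wrist camera it gives the pose at the moment of the call.
- env.close_job(): hands the job in; it is judged then, once.
The state is a dict: "t": time; "joint_pos": joint angles; "joint_velocities": joint speeds; "joint_torque": joint torques, N m; "tool_pos": TCP position; "ee_rot": TCP orientation; "ft_force": force on the tool from outside, world axes, zero at the start; "torque": the same for the moment, N m; "finger_gap": opening from 0.0 (shut) to 1.0 (fully open); "gripper_force": force on a finger pad.
Only numpy, scipy, OpenCV 4.12 (cv2) and the standard library are available. Lean on these libraries where they do the work, as an engineer would, in place of code of your own. Each camera call takes 0.05 s, during which the arm holds its last target. There are 200 camera calls.

## Working session

There is one attempt and no reset: what is moved stays moved. The work goes in short steps, Python scripts to look and compute and a shell command to move; the robot and the scene stay as the last step left them, time stands still between calls to the robot, and variables do not carry over. Pictures are saved under pics/ and viewed, at most 10 in all, crops included, and the job is handed in when it is done.

```bash
mkdir -p pics
python3 - <<'E'
from station import env,capture,get_calibration
import cv2
for n in("scene","top"):
    c=get_calibration(n);print(n,{k:(v.tolist() if hasattr(v,'tolist') else v) for k,v in c.items()})
    cv2.imwrite(f"pics/{n}0.png",capture(n)[:,:,::-1])
s=env.sense();print(s)
E
```

```text
scene {'fx': 405.9745714118097, 'fy': 405.9745714118097, 'cx': 259.22094824259784, 'cy': 194.57642174452198, 'extrinsics': [[-0.05129262302039309, -0.7826223996333778, 0.6203799210288653, 1.2014681834694805], [0.998581287683546, -0.03129695688034287, 0.04308030151125906, 0.0016156969843162177], [-0.014299605307800148, 0.621709482059043, 0.783117386606834, 0.9253293556528137], [0.0, 0.0, 0.0, 1.0]]}
top {'fx': 444.5231127639201, 'fy': 444.5231127639201, 'cx': 256.38045090573183, 'cy': 191.07264792796357, 'extrinsics': [[-0.01904235310521258, 0.9839060851481464, -0.1776688053561037, 0.3728533714578076], [-0.9996113242758857, -0.022354307606002734, -0.016657890348601337, -0.052491656114755175], [-0.02036146280664081, 0.17728254437452337, 0.9839493433568969, 1.151983848735138], [0.0, 0.0, 0.0, 1.0]]}
{'t': 0.1, 'joint_pos': array([ 1.52067828e+00,  4.08281725e-02,  8.39179940e-02, -3.92370973e-04,
       -1.61547243e+00, -3.33708876e-01]), 'joint_velocities': array([-0.00092215, -0.00161711,  0.00107492,  0.00079756,  0.00037897,
        0.00078597]), 'joint_torque': array([-4.85765253e-03, -3.69349408e+01,  3.48283052e+01,  6.95156693e+00,
       -4.53363915e-03, -3.02951754e-06]), 'tool_pos': array([0.22458735, 0.55638654, 0.40374232]), 'ee_rot': array([ 3.13996548e+00, -1.49204673e-04, -3.83809589e-01]), 'ft_force': array([ 0.22311706, -0.45271471, -0.41034989]), 'torque': array([-0.02944007,  0.00469689, -0.0105905 ]), 'gripper_force': 0.0, 'finger_gap': 1.0005124008916442}
```

View pics/scene0.png

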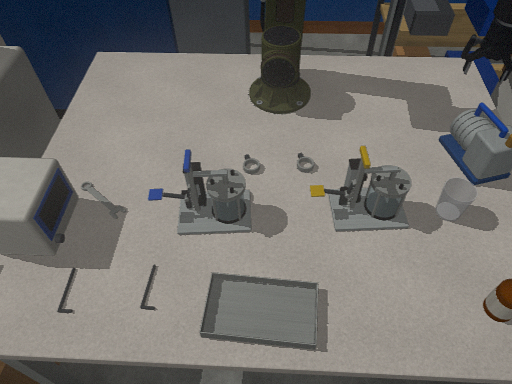

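View pics/top0.png

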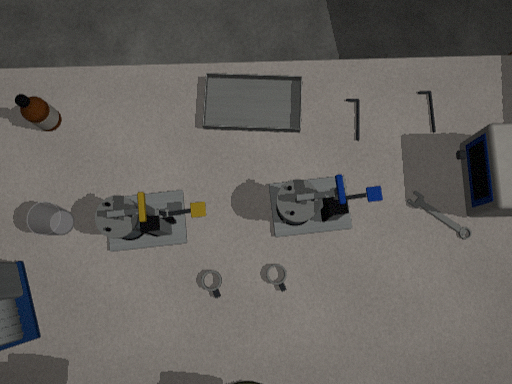

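The blue handle is at about (341,189) in the top view and (187,160) in the scene view. The blue tab is at about (374,194) in the top view and (155,195) in the scene view. I'll enlarge the area and segment the blue.

```bash
cat > h.py <<'E'
import numpy as np,cv2
from station import env,capture,get_calibration
def ray(c,u,v):
    E=np.array(c["extrinsics"]);d=E[:3,:3]@np.array([(u-c["cx"])/c["fx"],-(v-c["cy"])/c["fy"],-1]);return E[:3,3],d
def atz(c,u,v,z):
    o,d=ray(c,u,v);return o+d*(z-o[2])/d[2]
def blobs(img,box):
    x0,y0,x1,y1=box;hsv=cv2.cvtColor(img[y0:y1,x0:x1],cv2.COLOR_RGB2HSV)
    m=cv2.inRange(hsv,(105,130,40),(130,255,255))
    n,l,s,_=cv2.connectedComponentsWithStats(m)
    out=[]
    for i in range(1,n):
        if s[i,4]>30:
            p=np.argwhere(l==i)[:,::-1].astype(np.float32)+[x0,y0]
            r=cv2.minAreaRect(p.astype(np.float32));out.append((s[i,4],p.mean(0),r))
    return out
E
python3 - <<'E'
from h import *
for n,box in(("top",(300,160,400,230)),("scene",(130,135,215,215))):
    c=get_calibration(n);im=cv2.imread(f"pics/{n}0.png")[:,:,::-1].copy()
    for a,m,r in blobs(im,box):
        print(n,a,m,r)
        for z in(.095,.215,.223):print("  ",z,atz(c,*m,z).round(4), [atz(c,*q,z)[:2].round(3).tolist() for q in cv2.boxPoints(r)])
a=cv2.imread("pics/top0.png")[165:220,310:390];b=cv2.imread("pics/scene0.png")[145:210,140:220]
cv2.imwrite("pics/crop.png",np.hstack([cv2.resize(a,(400,275)),cv2.resize(b[:55],(400,275))]))
E
```

```text
top 198 [340.34848485 189.40909091] ((340.2067565917969, 189.30947875976562), (29.26897621154785, 7.070303916931152), 81.02737426757812)
   0.095 [ 0.5632 -0.2369  0.095 ] [[0.598, -0.224], [0.6, -0.241], [0.529, -0.249], [0.527, -0.232]]
   0.215 [ 0.5416 -0.216   0.215 ] [[0.572, -0.205], [0.574, -0.22], [0.512, -0.226], [0.509, -0.211]]
   0.223 [ 0.5401 -0.2146  0.223 ] [[0.571, -0.204], [0.573, -0.219], [0.51, -0.225], [0.508, -0.21]]
top 205 [373.90243902 193.32682927] ((373.89190673828125, 193.35133361816406), (14.467110633850098, 14.467110633850098), 80.53767395019531)
   0.095 [ 0.5518 -0.3167  0.095 ] [[0.567, -0.298], [0.572, -0.332], [0.537, -0.336], [0.532, -0.301]]
   0.215 [ 0.5315 -0.2867  0.215 ] [[0.545, -0.27], [0.549, -0.3], [0.518, -0.303], [0.514, -0.273]]
   0.223 [ 0.5301 -0.2847  0.223 ] [[0.543, -0.268], [0.548, -0.298], [0.517, -0.301], [0.513, -0.271]]
scene 90 [186.41111111 158.84444444] ((186.40098571777344, 158.9901123046875), (4.577171325683594, 18.408187866210938), 5.710593223571777)
   0.095 [ 0.4235 -0.2557  0.095 ] [[0.458, -0.259], [0.387, -0.266], [0.389, -0.252], [0.459, -0.246]]
   0.215 [ 0.5359 -0.2185  0.215 ] [[0.566, -0.221], [0.505, -0.227], [0.506, -0.215], [0.567, -0.21]]
   0.223 [ 0.5434 -0.216   0.223 ] [[0.573, -0.219], [0.513, -0.224], [0.514, -0.213], [0.574, -0.208]]
scene 137 [154.90510949 194.01459854] ((154.5, 194.0), (10.0, 13.0), 90.0)
   0.095 [ 0.5528 -0.318   0.095 ] [[0.537, -0.34], [0.535, -0.305], [0.569, -0.299], [0.57, -0.333]]
   0.215 [ 0.6465 -0.2718  0.215 ] [[0.633, -0.291], [0.632, -0.261], [0.66, -0.255], [0.661, -0.284]]
   0.223 [ 0.6528 -0.2687  0.223 ] [[0.639, -0.287], [0.638, -0.258], [0.666, -0.252], [0.667, -0.281]]
```

View pics/crop.png

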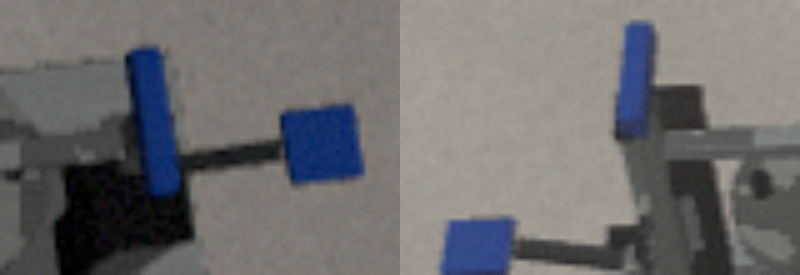

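```bash
python3 -m creep '[[[0.018,-0.043,0.01],[0,0,-8],1],[[0.035,-0.086,0.02],[0,0,-16],1],[[0.053,-0.129,0.03],[0,0,-24],1],[[0.07,-0.172,0.03],[0,0,-32],1],[[0.088,-0.215,0.03],[0,0,-40],1],[[0.105,-0.258,0.03],[0,0,-48],1],[[0.123,-0.301,0.03],[0,0,-56],1],[[0.14,-0.344,0.03],[0,0,-64],1]]'
```

```text
t: 0.9
tool_pos: [0.3647, 0.2105, 0.4345]
ee_rot: [3.141, 0.0, -1.506]
ft_force: [-0.3, 0.4, 0.1]
finger_gap: 1.002
gripper_force: 0.0
```

```bash
python3 -m creep '[[[0.018,-0.043,0],[0,0,-8],1],[[0.035,-0.086,0],[0,0,-16],1],[[0.053,-0.129,0],[0,0,-24],1],[[0.07,-0.172,0],[0,0,-32],1],[[0.088,-0.215,0],[0,0,-40],1],[[0.105,-0.258,0],[0,0,-48],1],[[0.123,-0.301,0],[0,0,-56],1],[[0.14,-0.344,0],[0,0,-64],1]]'; python3 -m creep '[[[0.018,-0.04,0],[0,0,-8],1],[[0.036,-0.08,0],[0,0,-16],1],[[0.036,-0.08,0],[0,0,-24],1],[[0.036,-0.08,0],[0,0,-24],1]]'
python3 - <<'E'
from h import *
print(env.sense()["tool_pos"],env.sense()["ee_rot"],env.sense()["joint_pos"])
c=get_calibration("wrist");im=capture("wrist");cv2.imwrite("pics/w1.png",im[:,:,::-1])
for a,m,r in blobs(im,(0,0,512,384)):print(a,m,r,atz(c,*m,.223).round(4),atz(c,*m,.095).round(4),[atz(c,*q,.223)[:2].round(4).tolist() for q in cv2.boxPoints(r)])
E
```

```text
t: 1.7
tool_pos: [0.5049, -0.1337, 0.4343]
ee_rot: [3.141, -0.0, -2.624]
ft_force: [1.0, 1.2, 0.6]
finger_gap: 0.998
gripper_force: 0.0
t: 2.1
tool_pos: [0.541, -0.2128, 0.433]
ee_rot: [3.141, -0.003, -3.04]
ft_force: [0.6, 0.9, 0.8]
finger_gap: 1.001
gripper_force: 0.0
[ 0.54101649 -0.21275128  0.43303177] [ 3.14080682e+00 -2.85309078e-03 -3.04009403e+00] [-2.99958430e-02 -3.05110065e-03  9.26926256e-02 -4.06942564e-04
 -1.66947154e+00 -1.43934248e+00]
852 [165.73239437 172.91197183] ((165.5, 173.0), (28.0, 31.0), 90.0) [ 0.5114 -0.2762  0.223 ] [ 0.5506 -0.3161  0.095 ] [[0.5027, -0.2867], [0.5006, -0.2659], [0.5205, -0.2657], [0.5227, -0.2872]]
1461 [251.06776181 214.78097194] ((251.5, 216.0), (82.0, 19.0), 90.0) [ 0.5366 -0.215   0.223 ] [ 0.5938 -0.2114  0.095 ] [[0.5076, -0.2241], [0.5062, -0.2111], [0.5709, -0.204], [0.5724, -0.2185]]
```

View pics/w1.png

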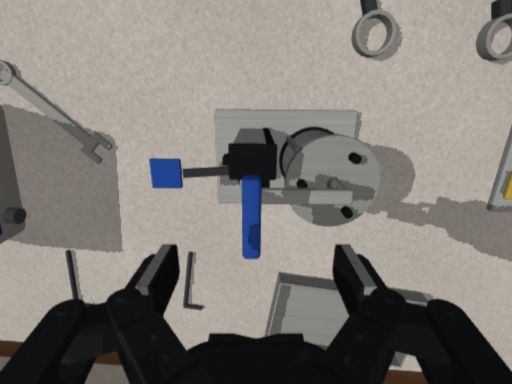

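The wrist view shows the handle centred at (251,216), parallel to the image column, with the tab at (166,173). Both agree with the fixed cameras: handle ≈ (0.540,-0.215), tab ≈ (0.551,-0.317). Next I descend and grip.

```bash
python3 -m creep '[[[-0.001,-0.002,-0.03],[0,0,0],1],[[-0.001,-0.002,-0.05],[0,0,0],1],[[-0.001,-0.002,-0.064],[0,0,0],1],[[-0.001,-0.002,-0.064],[0,0,0],0],[[-0.001,-0.002,-0.064],[0,0,0],0],[[-0.001,-0.002,-0.064],[0,0,0],0],[[-0.001,-0.002,-0.064],[0,0,0],0],[[-0.001,-0.002,-0.064],[0,0,0],0]]'
```

```text
t: 2.95
tool_pos: [0.5398, -0.2151, 0.3722]
ee_rot: [-3.137, 0.002, -3.038]
ft_force: [4.7, -18.8, -1.4]
finger_gap: 0.148
gripper_force: 58.2
```

```bash
python3 -m creep '[[[0,-0.001,0],[0,0,0],0],[[0,-0.002,0],[0,0,0],0],[[0,-0.002,0],[0,0,0],0]]'
```

```text
t: 3.25
tool_pos: [0.5398, -0.2159, 0.372]
ee_rot: [-3.141, 0.002, -3.037]
ft_force: [0.6, -1.5, 5.5]
finger_gap: 0.152
gripper_force: 61.8
```

```bash
python3 -m creep '[[[0,0,0.01],[0,0,0],0],[[0,0,0.022],[0,0,0],0],[[0,0,0.034],[0,0,0],0],[[0,0,0.046],[0,0,0],0],[[0,0,0.058],[0,0,0],0],[[0,0,0.07],[0,0,0],0],[[0,0,0.082],[0,0,0],0],[[0,0,0.09],[0,0,0],0]]'; python3 -m creep '[[[0,0,0.001],[0,0,0],0],[[0,0,0.001],[0,0,0],0]]'
```

```text
t: 4.05
tool_pos: [0.5408, -0.2161, 0.4567]
ee_rot: [3.14, -0.004, -3.038]
ft_force: [4.7, -7.6, -8.7]
finger_gap: 0.147
gripper_force: 66.0
t: 4.25
tool_pos: [0.5405, -0.216, 0.4588]
ee_rot: [3.141, -0.003, -3.037]
ft_force: [5.3, -7.3, -8.3]
finger_gap: 0.152
gripper_force: 66.1
```

```bash
python3 -m creep '[[[0,0,-0.003],[0,0,0],0],[[0,0,-0.004],[0,0,0],0],[[0,0,-0.004],[0,0,0],1],[[0,0,-0.004],[0,0,0],1],[[0,0,-0.004],[0,0,0],1],[[0,0,-0.004],[0,0,0],1],[[0,0,-0.004],[0,0,0],1],[[0,0,-0.004],[0,0,0],1]]'; python3 -m creep '[[[0,0,0.01],[0,0,0],1],[[0,0,0.03],[0,0,0],1],[[0,0,0.05],[0,0,0],1],[[0,0,0.06],[0,0,0],1],[[0,0,0.06],[0,0,0],1],[[0,0,0.06],[0,0,0],1]]'
python3 - <<'E'
from h import *
c=get_calibration("wrist");im=capture("wrist")
for a,m,r in blobs(im,(0,0,512,384)):print(a,m,r)
s=capture("scene");t=capture("top")
for a,m,r in blobs(s,(130,100,235,215)):print("scene",a,m)
cs=get_calibration("scene")
for a,m,r in blobs(t,(280,140,400,230)):print("top",a,m)
cv2.imwrite("pics/s2.png",cv2.resize(s[90:240,110:310],(800,600))[:,:,::-1])
E
```

```text
t: 5.05
tool_pos: [0.5396, -0.2156, 0.4578]
ee_rot: [3.141, 0.0, -3.037]
ft_force: [-0.4, -0.4, 0.1]
finger_gap: 1.0
gripper_force: 0.0
t: 5.65
tool_pos: [0.5398, -0.2155, 0.517]
ee_rot: [3.141, -0.001, -3.037]
ft_force: [0.2, 0.0, -0.5]
finger_gap: 1.002
gripper_force: 0.0
1327 [ 26.04898267 167.97739261] ((22.499996185302734, 174.5), (44.99999237060547, 116.99998474121094), 0.0)
536 [185.41044776 157.97761194] ((185.0, 158.0), (22.0, 24.0), 90.0)
1367 [254.92977323 215.86905633] ((255.0, 216.5), (81.0, 18.0), 90.0)
scene 72 [180.47222222 132.30555556]
scene 136 [154.90441176 193.97794118]
top 141 [348.27659574 188.4893617 ]
top 201 [373.86567164 193.4079602 ]
```

View pics/s2.png

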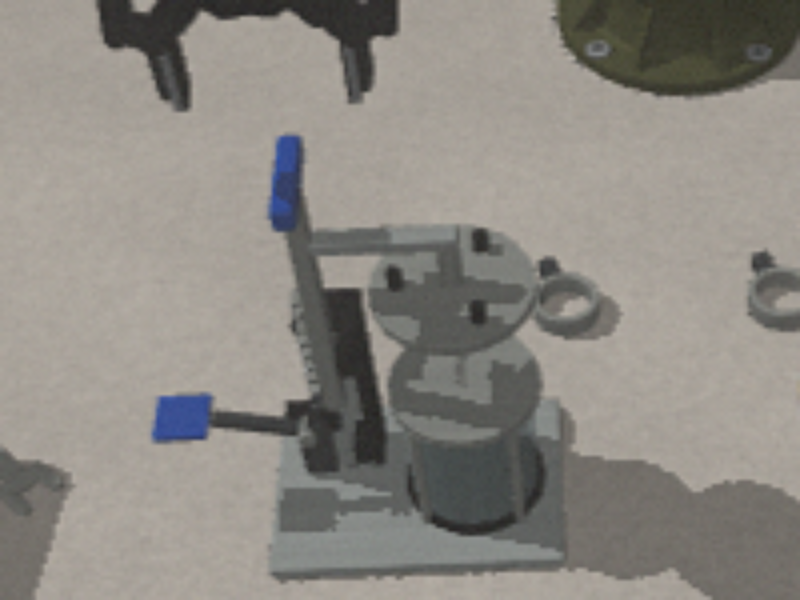

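Lift is about 83 mm and the lid is hanging on the pawl: in the crop the handle is clear of the fingers. I'll wait more than 2 s, then check where the wrist links sit relative to the raised handle before going for the tab.

```bash
for i in 1 2; do python3 -m creep '[[[0,0,0],[0,0,0],1],[[0,0,0],[0,0,0],1],[[0,0,0],[0,0,0],1],[[0,0,0],[0,0,0],1],[[0,0,0],[0,0,0],1],[[0,0,0],[0,0,0],1],[[0,0,0],[0,0,0],1],[[0,0,0],[0,0,0],1]]' | head -1; done
python3 -m creep '[[[0.006,-0.03,0],[0,0,0],0],[[0.011,-0.07,0],[0,0,0],0],[[0.011,-0.101,0],[0,0,0],0],[[0.011,-0.101,0],[0,0,0],0],[[0.011,-0.101,0],[0,0,0],0],[[0.011,-0.101,0],[0,0,0],0],[[0.011,-0.101,0],[0,0,0],0],[[0.011,-0.101,0],[0,0,0],0]]'
python3 - <<'E'
from h import *
s=capture("scene");t=capture("top")
print(env.sense()["joint_pos"])
for a,m,r in blobs(s,(130,100,235,215)):print("scene",a,m)
cv2.imwrite("pics/st3.png",np.hstack([cv2.resize(s[0:240,60:360],(500,400)),cv2.resize(t[100:384,200:450],(300,341))[:400] if 0 else cv2.resize(t[100:384,200:400],(282,400))])[:,:,::-1])
E
```

```text
t: 6.6
t: 7.4
t: 8.2
tool_pos: [0.5506, -0.3159, 0.5182]
ee_rot: [-3.141, 0.001, -3.036]
ft_force: [0.6, 0.7, 1.3]
finger_gap: 0.001
gripper_force: 0.0
[-2.06440330e-01  1.79493458e-01  4.43787097e-01 -9.43127898e-05
 -1.83460277e+00 -1.25862531e+00]
scene 60 [180.86666667 129.71666667]
scene 137 [154.90510949 194.01459854]
```

View pics/st3.png

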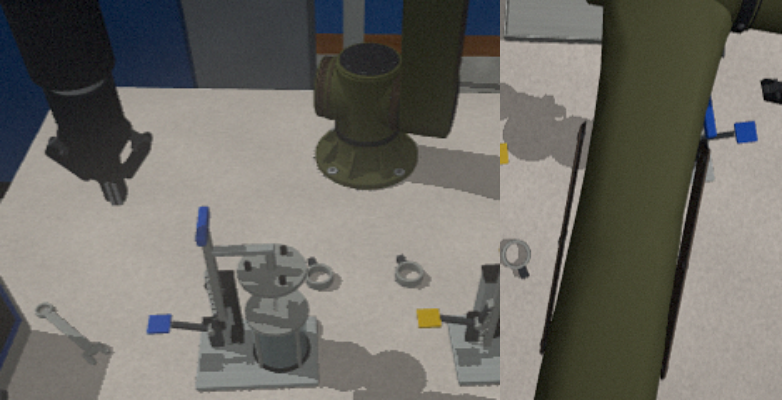

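The tool shaft stays straight for at least 140 mm above the TCP, so the wrist links clear the raised handle. I'll descend to just above the tab.

```bash
python3 -m creep '[[[0,-0.001,-0.04],[0,0,0],0],[[0,-0.001,-0.08],[0,0,0],0],[[0,-0.001,-0.12],[0,0,0],0],[[0,-0.001,-0.16],[0,0,0],0],[[0,-0.001,-0.2],[0,0,0],0],[[0,-0.001,-0.22],[0,0,0],0],[[0,-0.001,-0.235],[0,0,0],0],[[0,-0.001,-0.235],[0,0,0],0]]'
python3 - <<'E'
from h import *
s=capture("scene");print(env.sense()["tool_pos"])
cv2.imwrite("pics/s4.png",cv2.resize(s[90:240,110:310],(800,600))[:,:,::-1])
E
```

```text
t: 9.1
tool_pos: [0.5503, -0.3173, 0.2806]
ee_rot: [3.14, -0.003, -3.037]
ft_force: [-0.3, 0.2, 0.0]
finger_gap: -0.001
gripper_force: 0.0
[ 0.55069788 -0.31756463  0.28272187]
```

View pics/s4.png

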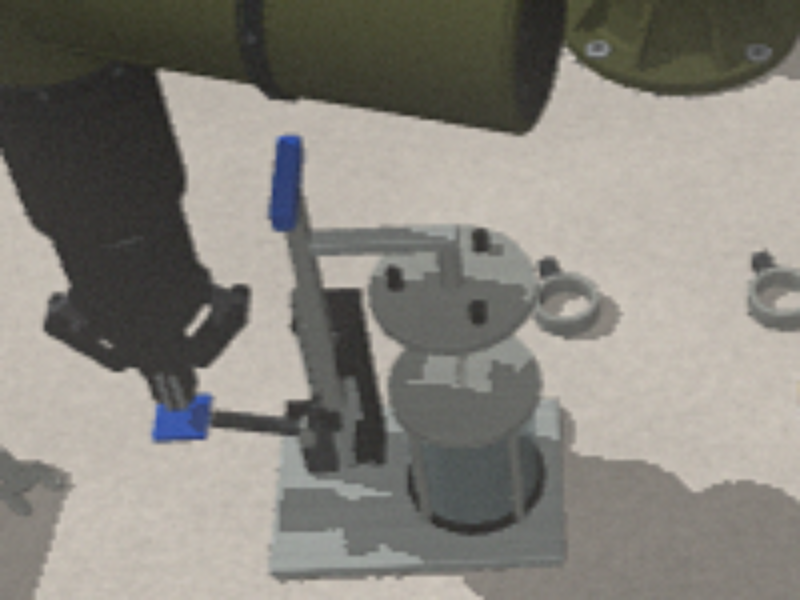

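Fingertips are just above the tab, and the olive wrist link is over 100 mm above the handle. Now I press and hold.

```bash
python3 -m creep '[[[0,0.001,-0.012],[0,0,0],0],[[0,0.001,-0.02],[0,0,0],0],[[0,0.001,-0.028],[0,0,0],0],[[0,0.001,-0.033],[0,0,0],0],[[0,0.001,-0.033],[0,0,0],0],[[0,0.001,-0.033],[0,0,0],0],[[0,0.001,-0.033],[0,0,0],0],[[0,0.001,-0.033],[0,0,0],0]]'
for i in 1 2; do python3 -m creep '[[[0,0,0],[0,0,0],0],[[0,0,0],[0,0,0],0],[[0,0,0],[0,0,0],0],[[0,0,0],[0,0,0],0],[[0,0,0],[0,0,0],0],[[0,0,0],[0,0,0],0],[[0,0,0],[0,0,0],0],[[0,0,0],[0,0,0],0]]' ; done
python3 - <<'E'
from h import *
s=capture("scene")
for a,m,r in blobs(s,(130,100,235,215)):print("scene",a,m)
cv2.imwrite("pics/s5.png",cv2.resize(s[90:240,110:310],(800,600))[:,:,::-1])
E
```

```text
t: 9.95
tool_pos: [0.5506, -0.3167, 0.25]
ee_rot: [-3.141, 0.0, -3.037]
ft_force: [0.5, -3.1, 2.1]
finger_gap: -0.006
gripper_force: 1.6
t: 10.75
tool_pos: [0.5507, -0.3167, 0.2497]
ee_rot: [-3.142, 0.0, -3.037]
ft_force: [1.4, -2.4, 2.9]
finger_gap: 0.003
gripper_force: 1.8
t: 11.55
tool_pos: [0.5506, -0.3166, 0.2497]
ee_rot: [3.141, 0.0, -3.037]
ft_force: [-0.3, -3.7, 2.9]
finger_gap: 0.0
gripper_force: 1.8
scene 104 [186.55769231 160.29807692]
scene 59 [155.08474576 201.57627119]
```

View pics/s5.png

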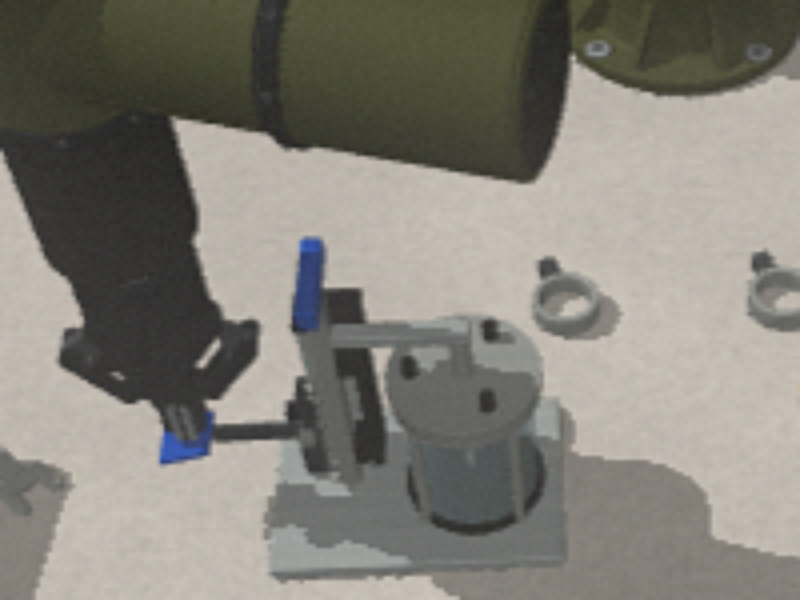

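The lid appears seated, with the handle back at (187,160). I'll hold a little longer, check that nothing moves, then let go.

```bash
python3 -m creep '[[[0,0,0],[0,0,0],0],[[0,0,0],[0,0,0],0],[[0,0,0],[0,0,0],0],[[0,0,0],[0,0,0],0],[[0,0,0],[0,0,0],0],[[0,0,0],[0,0,0],0],[[0,0,0],[0,0,0],0],[[0,0,0],[0,0,0],0]]'
python3 - <<'E'
from h import *
s=capture("scene");a=cv2.imread("pics/scene0.png")[:,:,::-1].copy()
for n,i in(("now",s),("t0",a)):
  for b in blobs(i,(130,100,235,215)):print(n,b)
E
python3 -m creep '[[[0,0,0.01],[0,0,0],0],[[0,0,0.03],[0,0,0],0],[[0,0,0.07],[0,0,0],0],[[0,0,0.11],[0,0,0],0],[[0,0,0.15],[0,0,0],0],[[0,0,0.19],[0,0,0],0],[[0,0,0.22],[0,0,0],0],[[0,0,0.22],[0,0,0],0]]'
python3 - <<'E'
from h import *
s=capture("scene")
for b in blobs(s,(130,100,235,215)):print(b)
a=cv2.imread("pics/scene0.png")[130:230,170:260]
cv2.imwrite("pics/s6.png",np.hstack([cv2.resize(a,(396,440)),cv2.resize(s[130:230,170:260,::-1],(396,440))]))
E
```

```text
t: 12.4
tool_pos: [0.5507, -0.3167, 0.2497]
ee_rot: [3.142, -0.0, -3.037]
ft_force: [1.4, -3.5, 3.2]
finger_gap: -0.002
gripper_force: 1.8
now (np.int32(98), array([186.51020408, 159.86734694]), ((186.5793914794922, 160.46763610839844), (4.755183696746826, 21.244932174682617), 4.39870548248291))
now (np.int32(59), array([154.98305085, 201.69491525]), ((155.5, 201.5), (7.0, 11.0), 90.0))
t0 (np.int32(90), array([186.41111111, 158.84444444]), ((186.40098571777344, 158.9901123046875), (4.577171325683594, 18.408187866210938), 5.710593223571777))
t0 (np.int32(137), array([154.90510949, 194.01459854]), ((154.5, 194.0), (10.0, 13.0), 90.0))
t: 13.25
tool_pos: [0.5501, -0.3162, 0.4753]
ee_rot: [-3.139, 0.006, -3.036]
ft_force: [1.1, -0.4, 0.7]
finger_gap: -0.004
gripper_force: 0.0
(np.int32(65), array([186.61538462, 156.33846154]), ((186.6039581298828, 156.4604034423828), (4.477667808532715, 13.33349895477295), 5.710592269897461))
(np.int32(137), array([154.90510949, 194.01459854]), ((154.5, 194.0), (10.0, 13.0), 90.0))
```

View pics/s6.png

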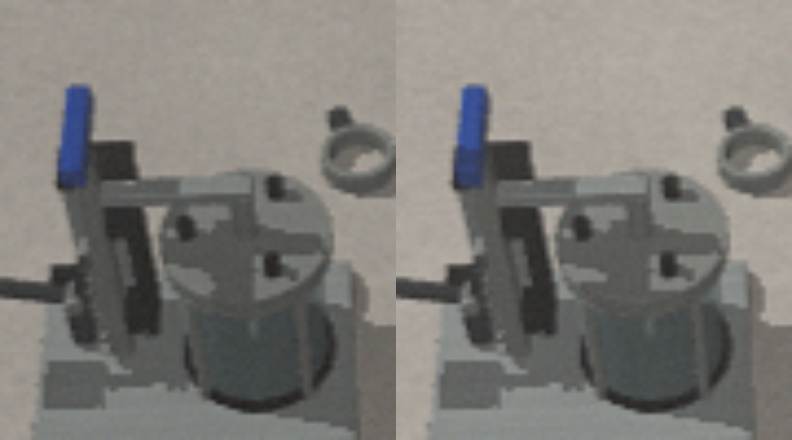

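The before and after views match: the lid is shut, the handle is at its original place, the tab has sprung back, and the robot is clear.

```bash
python3 -c "
from station import env
print(env.close_job())"
```

```text
the job is handed in; nothing more can be done
None
```

The job is handed in: the blue lid was raised about 83 mm, hung untouched on the pawl for more than 2 s, and was then lowered shut with the release tab; the yellow lift was not touched.

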